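Lock together a stacking wooden spice tower

TASK

Put the wooden spice tower together on its round display base. First set the middle tier on the base, feel for the angle at which it drops fully down over the lugs, and turn it clockwise (seen from above) against the stop blocks; then set the knobbed cap tier on the middle tier in the same way and turn it until its sides are flush with the tier below. Let go of the finished tower, and leave the mortar, the bowl and the small box where they are.

Things in the scene. Friction and masses are not known exactly. Their poses are not given: they have to be found in the camera images.
- base: Fixed round plinth of brown wood, 104 mm diameter, 30 mm high, origin at the centre of its underside, z up. A bayonet spigot rises from its top. When locked, the middle tier's x axis is parallel to this x axis (within 2 degrees).
- base_top (a point): Centre of the plinth's top, axes as the base. Spigot here: 26 mm diameter, tip tapering to 18 mm, 22 mm high. Two opposite lugs reach 19.5 mm from the axis, 11 mm wide, undersides 7 mm and tops 13 mm above the plinth. Their bearing is NOT that of the axes: anywhere from 50 to 80 degrees anticlockwise (from above) of this x axis; see it or find it by touch.
- base_stop (a point): Top centre of one of two fixed stop blocks on the plinth, 10 x 7 mm, 10 mm high; in the base's frame at (30,-29) mm, the other at (-30,29) mm. The middle tier's long sides come against them at the end of its clockwise turn.
- middle: Loose middle tier: rectangular brown wooden block with dark inlay lines, 70 mm along x, 52 mm along y, 56 mm high, about 0.2 kg, with a spigot on top (78 mm high in all). Origin at the centre of its underside. Grip it across the 52 mm width. It starts standing on the table.
- middle_socket (a point): Centre of the middle tier's underside, with a keyhole opening: 28 mm round hole and two opposite slots along its +x and -x, 15 mm wide, to 21 mm from the axis, in a 5 mm floor, hollow above. Off the lugs it rests 13 mm above its seat; with slots over the lugs (within about 5 degrees) it drops 13 mm to its seat and locks when turned clockwise.
- middle_top (a point): Centre of the middle tier's top, 56 mm above its origin, axes as the tier. A spigot like the base's, same sizes measured from here; its lugs too point somewhere between 50 and 80 degrees anticlockwise (from above) of this x axis. Lugs and slots repeat every half turn.
- cap: Loose cap tier: rectangular brown wooden block, 70 mm along x, 52 mm along y, 50 mm high, on it a 6 mm raised panel (60 x 42 mm) and a small knob, 20 mm diameter, to 72 mm; about 0.16 kg. Origin at the centre of its underside. Grip it across the 52 mm width. It starts standing on the table.
- cap_socket (a point): Centre of the cap tier's underside: the same keyhole opening as the middle tier's, slots along its x, same drop of 13 mm. Inner stops end its clockwise turn within 3 degrees of flush with the middle tier (x axes parallel) and block an anticlockwise turn from where it drops in.
- mortar: Bystander: loose pale wooden mortar, 70 mm diameter, 85 mm high, origin at the centre of its underside.
- bowl: Bystander: loose blue ceramic bowl, 90 mm diameter, 45 mm high, origin at the centre of its underside.
- trinket_box: Bystander: loose small dark wooden box, 80 x 60 x 45 mm, origin at the centre of its underside.
Things that resemble listed ones, but are neither listed nor needed, are in the scene too. Leave any pink look-alike of the cap alone.

How it is judged:
On the way:
1. the middle tier is fully down on the base and turned home against the stop blocks, the cap tier not yet on it (horizontal distance between middle and base below 0.004 m and z of middle in the frame of base between 0.027 and 0.033 m and angle between the x axis of middle and the x axis of base, either way round below 0.12 rad and angle between the z axis of middle and the z axis of base, either way round below 0.06 rad and horizontal distance between cap and middle above 0.03 m), for 0.2 s.
At the end, for the whole second after the job is handed in: The middle tier sits on the base and the cap tier on the middle tier, each within 3 mm of its seat height and 4 mm of the axis, upright within 3.4 degrees, with the long sides parallel to the base's x axis and to one another within 7 degrees, at rest (horizontal distance between middle and base below 0.004 m and z of middle in the frame of base between 0.027 and 0.033 m and angle between the x axis of middle and the x axis of base, either way round below 0.12 rad and angle between the z axis of middle and the z axis of base, either way round below 0.06 rad and horizontal distance between cap and middle below 0.004 m and z of cap in the frame of middle between 0.053 and 0.059 m and angle between the x axis of cap and the x axis of middle, either way round below 0.12 rad and angle between the z axis of cap and the z axis of middle, either way round below 0.06 rad and linear speed of each of middle, cap below 0.02 m/s); the robot touches nothing.
It fails at once if the wooden mortar is moved by more than 25 mm or tipped over (distance of mortar from where it was at the start of the episode above 0.025 m or angle between mortar's own z axis and vertical above 0.5 rad).
It fails at once if the blue bowl is moved by more than 25 mm or tipped over (distance of bowl from where it was at the start of the episode above 0.025 m or angle between bowl's own z axis and vertical above 0.5 rad).
It fails at once if the small dark wooden box is moved by more than 25 mm or tipped over (distance of trinket_box from where it was at the start of the episode above 0.025 m or angle between trinket_box's own z axis and vertical above 0.5 rad).
It also fails if it takes over 72 s, if anything falls off the work surface, if the arm or the gripper's body presses on something with over 40 N, if the wrist force passes 120 N, or if a joint passes its speed limit or range.

ROBOT

A 6-joint arm with a two-finger parallel gripper is mounted at the origin on the work surface. World frame = base frame: x ahead of the robot, y to its left, z up, the work surface at z = 0. Lengths are in m, angles in rad, forces in N, time in s.
With the tool pointing down it reaches from about 0.25 to 0.775 m from the base axis. Payload 4 kg.
Tool frame: the origin (TCP) lies midway between the tips of the shut fingers; the grasp point (between the pads) lies robot.grip_point_offset behind it (robot.grip_point_offset is the distance from the TCP to the grasp point, in m); z points along the fingers, x is the direction in which the jaws open and shut, and the axes are right-handed (so a half turn about z gives the same grasp; the last joint's range is limited). The gripper opens to 94 mm and grips with 3 to 60 N. Pads are 16 mm wide; open, the fingers measure 119 mm over their backs; the gripper's body (75 mm by 177 mm) begins 78 mm behind the grasp point.
Start: joints at [1.16, 0.087, 1.371, -0, 1.684, -0.103], TCP at [0.167, 0.524, 0.181] pointing down, gripper open.
Joint ranges: [-3.1, 3.1], [-0.76, 2.03], [0.27, 2.55], [-1.08, 4.22], [0.17, 2.65], [-2.57, 2.57]. Speed limits (rad/s): [2.79, 2.79, 3.14, 3.14, 3.14, 3.14].

INTERFACE

Orientations are given as [roll, pitch, yaw] about the fixed x, y, z axes, in that order (R = Rz(yaw) Ry(pitch) Rx(roll)).
In Python, from bench import robot, optics, finder gives the robot as it stands. The module is installed in compiled form; this text tells all that it offers.
- The arm moves only by the tool arm_command, never from a script. Its argument "plan" is a list of rows, each a list of 5 numbers: the opening, from 0 (shut) to 1 (fully open), then the shift along the world's x, y, z in m, then the turn about the world's z in degrees. A call has 1 to 10 rows; each row is the pose to reach, as a shift and turn from the pose commanded when the call began; what a row does not reach only later rows make up. A row lasts 1/8 s, in which the tool goes at most 62.5 mm and 10.7 degrees, less where a joint would pass 70% of its speed; a pose out of reach is approached as far as the arm can. A call with a gripper value outside its range is refused whole. The fingers move at their own pace and stop on an object; the grip force is fixed at half the most. Time passes only in rows, so rows that repeat a pose let the fingers close. It gives the time, the measured TCP pose, the force and the opening at its end, in the units of the state.
- robot.get_obs(): the state, without advancing time (a new reading comes with each control period).
- optics.snapshot(name): name is "side" or "top"; returns a dict with "image" (400x640x3 uint8, red, green, blue), "fx", "fy", "cx", "cy" (pixels), "position" and "rotation" of the camera in the world. Camera axes: x right, y down, z forward; pixel columns grow to the right and rows downward; lengths in m; the calibration is good to about 2 mm. A picture is of the moment at which its call begins. There is no depth.
- robot.close_job(): hands the job in, once; it reports no verdict.
Trained networks look in the newest picture that a camera, given by its name, has taken for a name from the list of things; names that differ only in an ending like _2 or _b are one class to them, and where a whole thing is asked for, a point or a joint stands for the part that bears it (a point fixed in the world has none). Each returns a list of dicts, best first, with "p" (0 to 1); they miss things now and then, are a little off and sometimes report something else, mostly with a low value. They report only what shows in the picture. A call takes as long as a camera call. They do not tell look-alikes from the thing itself.
- finder.masks_of(label, camera): "pixels" (400x640 bool, what is visible of it) and "extent" ([left, top, right, bottom] in pixels, round what is visible of it).
The state is a dict: "time": time; "joint_positions": joint angles; "qvel": joint speeds; "joint_torque": joint torques, N m; "tool_pos": TCP position; "ee_rot": TCP orientation; "wrist_force": force on the tool from outside, world axes, zero at the start; "wrist_torque": the same for the moment, N m; "width": finger opening in m.
Only numpy, scipy, OpenCV 4.12 (cv2) and the standard library are available. Lean on these libraries where they do the work, as an engineer would, in place of code of your own. Each camera call takes 0.05 s, during which the arm holds its last target.

## Working session

There is one attempt and no reset: what is moved stays moved. The work goes in short steps, Python scripts to look and compute and a tool call to move; the robot and the scene stay as the last step left them, time stands still between calls to the robot, and variables do not carry over. Pictures are saved under pics/ and viewed, and the job is handed in when it is done.

Besides the shell and the picture viewer there is one more tool, called after "Request:" by a JSON object that holds its "api" and its "payload", one argument or row to a line. arm_command: Moves the arm, as the interface text tells. Its arguments: {"type":"object","properties":{"plan":{"type":"array","items":{"type":"array","items":{"type":"number"}}}},"required":["plan"]}

```bash
mkdir -p pics; ls; cat > h.py <<'E'
import numpy as np, cv2
from bench import robot, optics, finder
def snap(n,f):
    s=optics.snapshot(n); cv2.imwrite('pics/'+f,s['image'][:,:,::-1]); return s
def ray(s,u,v):
    d=np.array([(u-s['cx'])/s['fx'],(v-s['cy'])/s['fy'],1.]); return np.array(s['position']),np.array(s['rotation'])@d
def atz(s,u,v,z):
    p,d=ray(s,u,v); return p+d*(z-p[2])/d[2]
def proj(s,P):
    c=np.array(s['rotation']).T@(np.asarray(P,float)-s['position']); return c[0]/c[2]*s['fx']+s['cx'],c[1]/c[2]*s['fy']+s['cy']
E
python3 - <<'E'
from h import *
for n in('top','side'):
    s=snap(n,n+'0.png'); print({k:np.round(v,3).tolist() for k,v in s.items() if k!='image'})
    for l in('base','middle','cap','mortar','bowl','trinket_box'):
        for m in finder.masks_of(l,n): print(n,l,m['p'],m['extent'])
o=robot.get_obs(); print(o); print(robot.grip_point_offset)
E
```

```text
pics
{'fx': 388.838, 'fy': 388.838, 'cx': 325.686, 'cy': 196.22, 'position': [0.464, 0.086, 1.096], 'rotation': [-3.002, -0.006, -1.557]}
top base 0.68 [352.3, 218.8, 387.6, 253.0]
top middle 0.82 [436.4, 227.0, 465.4, 260.0]
top middle 0.51 [354.0, 215.2, 390.5, 252.5]
top cap 0.89 [247.7, 234.7, 277.8, 266.4]
top cap 0.71 [295.6, 220.4, 321.6, 251.4]
top cap 0.69 [437.4, 227.8, 471.3, 256.1]
top cap 0.29 [351.5, 215.3, 387.6, 253.6]
top mortar 0.56 [270.7, 130.4, 301.5, 163.7]
top bowl 0.91 [400.0, 143.0, 429.0, 173.7]
top bowl 0.21 [441.5, 230.6, 465.9, 259.5]
top trinket_box 0.66 [198.1, 163.0, 223.7, 195.9]
{'fx': 480.216, 'fy': 480.216, 'cx': 320.223, 'cy': 202.421, 'position': [0.242, -0.84, 0.607], 'rotation': [-2.057, -0.002, -0.361]}
side base 0.63 [282.4, 248.6, 331.9, 286.0]
side middle 0.87 [318.7, 303.3, 359.8, 349.2]
side middle 0.46 [236.8, 186.9, 265.2, 215.4]
side cap 0.86 [233.4, 188.3, 266.1, 220.0]
side cap 0.68 [261.5, 202.8, 297.2, 239.5]
side mortar 0.65 [347.0, 169.4, 375.3, 210.2]
side bowl 0.79 [405.0, 250.8, 448.1, 286.2]
side trinket_box 0.55 [283.3, 247.4, 335.9, 285.3]
{'time': 0.7, 'joint_positions': array([ 1.15989730e+00,  8.71534562e-02,  1.37064618e+00,  2.16081094e-05,
        1.68363275e+00, -1.03129692e-01]), 'qvel': array([ 0.00177203, -0.00023289, -0.00076242, -0.00149225,  0.0004314 ,
       -0.00060321]), 'joint_torque': array([-8.91040618e-04, -3.39922750e+01, -3.02516520e+01,  7.14999111e-02,
        2.37760734e-02, -4.27505472e-05]), 'tool_pos': array([0.1666379 , 0.52418055, 0.18125868]), 'ee_rot': array([-3.14158780e+00, -1.61622577e-04,  1.26302943e+00]), 'wrist_force': array([-0.03279957,  0.1538111 , -0.06751356]), 'wrist_torque': array([0.01954083, 0.02562031, 0.01589794]), 'width': 0.09411765908349841}
0.0188
```

```bash
sed -i 's/^def ray/from scipy.spatial.transform import Rotation as Ro\ndef RR(s):\n    r=np.array(s["rotation"]); return r if r.ndim==2 else Ro.from_euler("xyz",r).as_matrix()\ndef ray/; s/np.array(s\[.rotation.\])@d/RR(s)@d/; s/np.array(s\[.rotation.\]).T/RR(s).T/' h.py
python3 - <<'E'
import cv2
a=cv2.imread('pics/top0.png')[110:290,180:500]; cv2.imwrite('pics/top0c.png',cv2.resize(a,None,fx=2.5,fy=2.5,interpolation=cv2.INTER_CUBIC))
a=cv2.imread('pics/side0.png')[160:360,220:460]; cv2.imwrite('pics/side0c.png',cv2.resize(a,None,fx=3,fy=3,interpolation=cv2.INTER_CUBIC))
E
```

```text
(no output)
```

View pics/top0c.png

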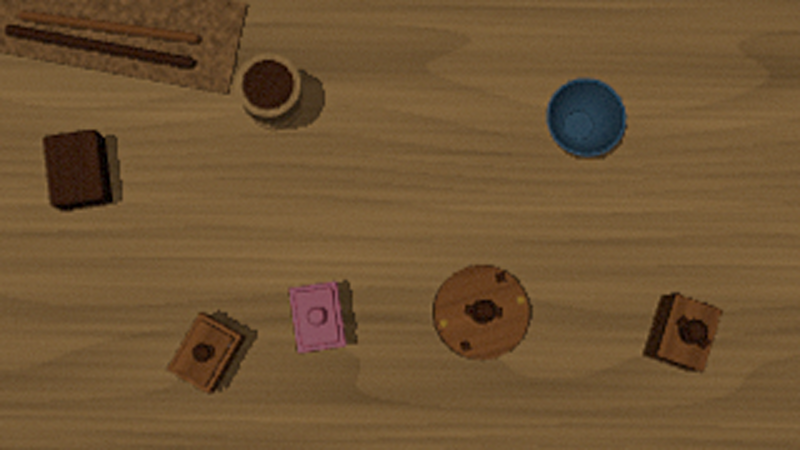

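View pics/side0c.png

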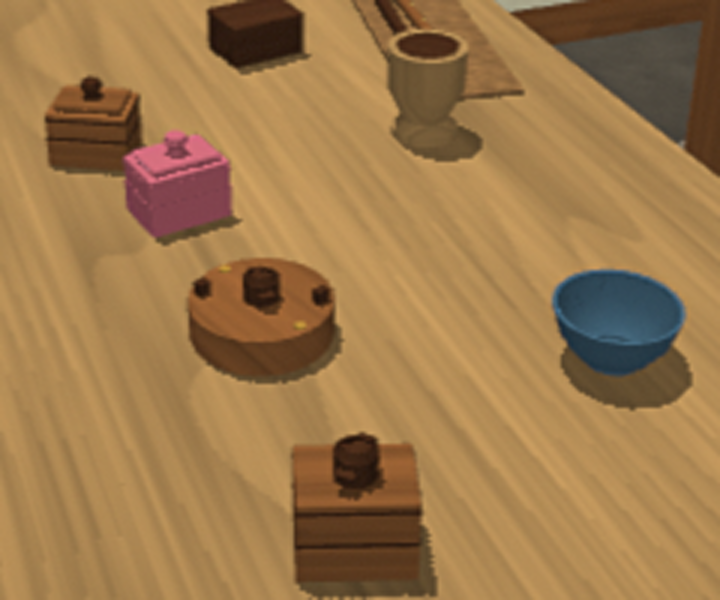

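```bash

python3 - <<'E'
import cv2, numpy as np
t=cv2.imread('pics/top0.png')
def c(im,x0,y0,w,h,k): return cv2.resize(im[y0:y0+h,x0:x0+w],None,fx=k,fy=k,interpolation=cv2.INTER_CUBIC)
a=c(t,345,210,50,50,8);b=c(t,430,220,45,50,8)
d=c(t,240,230,45,50,8)
cv2.imwrite('pics/z1.png',cv2.convertScaleAbs(np.hstack([a,b]),alpha=1.6))
cv2.imwrite('pics/z2.png',cv2.convertScaleAbs(d,alpha=1.6))
E
```

```text
(no output)
```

View pics/z1.png

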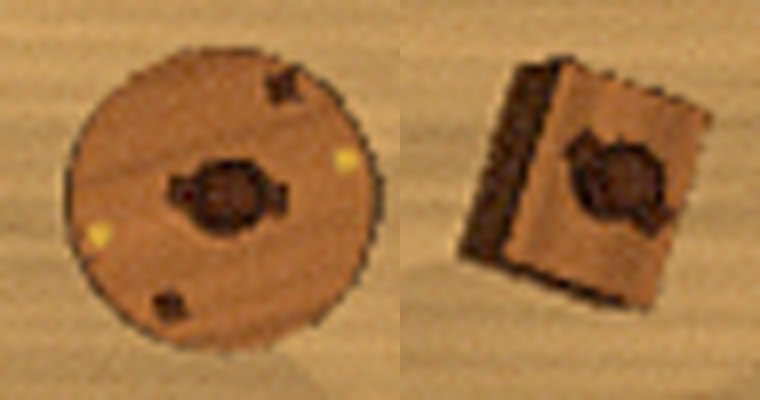

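View pics/z2.png

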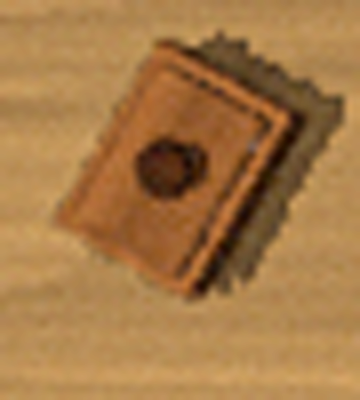

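```bash
cat > m.py <<'E'
from h import *
s=snap('top','top1.png')
def P(x,y,x0,y0,z): return atz(s,(x+.5)/8-.5+x0,(y+.5)/8-.5+y0,z)[:2]
B=lambda x,y,z:P(x,y,345,210,z)
M=lambda x,y,z:P(x-400,y,430,220,z)
C=lambda x,y,z:P(x,y,240,230,z)
an=lambda d:np.degrees(np.arctan2(d[1],d[0]))
a=B(282,88,.04);b=B(168,305,.04); print('base stops c',(a+b)/2,'len',np.linalg.norm(a-b),'ang',an(a-b),'-> xaxis',an(a-b)+44.03)
a=B(68,198,.03);b=B(378,198,.03);c=B(223,47,.03);d=B(223,350,.03);print('disc',(a+b)/2,(c+d)/2,np.linalg.norm(a-b),np.linalg.norm(c-d))
a=B(182,190,.043);b=B(278,198,.043);print('lugs',(a+b)/2,an(b-a))
a=B(345,160,.03);b=B(100,235,.03);print('dots',(a+b)/2,an(a-b),np.linalg.norm(a-b))
q=[M(563,60,.056),M(710,118,.056),M(655,308,.056),M(508,262,.056)]
print('mid',np.mean(q,0),[ (np.linalg.norm(q[i]-q[i-1]),an(q[i]-q[i-1])) for i in range(4)])
a=M(580,145,.069);b=M(660,222,.069);print('mlug',(a+b)/2,an(b-a))
q=[C(165,42,.05),C(300,118,.05),C(190,297,.05),C(62,218,.05)]
print('cap',np.mean(q,0),[ (np.linalg.norm(q[i]-q[i-1]),an(q[i]-q[i-1])) for i in range(4)])
print('knob',C(165,168,.07))
E
python3 m.py
```

```text
base stops c [ 0.5110402  -0.04698213] len 0.08329711609254631 ang -27.790775114429536 -> xaxis 16.239224885570465
disc [ 0.51077967 -0.04747415] [ 0.51095739 -0.0474593 ] 0.10595475569148362 0.1031000577483008
lugs [ 0.51158961 -0.0481984 ] -93.95759568232826
dots [ 0.51097259 -0.04736807] -72.34379575919668 0.08795599900326875
mid [ 0.48999477 -0.26580661] [(np.float64(0.0701623507943615), np.float64(-16.84476262815852)), (np.float64(0.05200360139109998), np.float64(-111.02182033631696)), (np.float64(0.06619044910343541), np.float64(161.87962723552945)), (np.float64(0.05039234826038356), np.float64(73.38311745337722))]
mlug [ 0.49073528 -0.26502634] -134.18896102070713
cap [0.46265212 0.24930755] [(np.float64(0.06677812763734552), np.float64(-28.627022900046885)), (np.float64(0.052084046215336466), np.float64(-118.19602891862225)), (np.float64(0.06857803806027463), np.float64(149.7600548703856)), (np.float64(0.05017130954382106), np.float64(59.795725583010174))]
knob [0.46272647 0.25086729]
```

```bash
cat > c.py <<'E'
from h import *
import sys
def box(s,im,x,y,a,z0,z1,col,L=.07,W=.052):
    a=np.radians(a);u=np.array([np.cos(a),np.sin(a)]);w=np.array([-u[1],u[0]])
    for z in(z0,z1):
        q=[proj(s,[*(np.array([x,y])+i*L/2*u+j*W/2*w),z]) for i,j in((1,1),(1,-1),(-1,-1),(-1,1))]
        cv2.polylines(im,[np.int32(np.round((np.array(q)+.5)*4*16))],True,col,1,shift=4)
E
python3 - <<'E'
from c import *
out=[]
for n in('top','side'):
    s=snap(n,n+'2.png'); im=cv2.convertScaleAbs(cv2.resize(s['image'][:,:,::-1],None,fx=4,fy=4,interpolation=cv2.INTER_CUBIC),alpha=1.3 if n=='top' else 1)
    box(s,im,.490,-.266,-17.5,0,.056,(0,255,0)); box(s,im,.4627,.2497,-29.6,0,.05,(0,255,0))
    for z,r in((.03,.052),(.052,.009)):
        q=[proj(s,[.511+r*np.cos(t),-.0473+r*np.sin(t),z]) for t in np.linspace(0,6.28,60)]
        cv2.polylines(im,[np.int32((np.array(q)+.5)*64)],True,(255,0,0),1,shift=4)
    for P in([.49,-.266],[.4627,.2497]): 
        r=.009;q=[proj(s,[P[0]+r*np.cos(t),P[1]+r*np.sin(t),.078 if P[1]<0 else .072]) for t in np.linspace(0,6.28,60)]
        cv2.polylines(im,[np.int32((np.array(q)+.5)*64)],True,(255,0,0),1,shift=4)
    for P in([.49,-.266,.04],[.4627,.2497,.04],[.511,-.0473,.03]):
        u,v=proj(s,P);u=int(u*4);v=int(v*4); out.append(im[v-140:v+140,u-130:u+130])
cv2.imwrite('pics/ov.png',np.vstack([np.hstack(out[:3]),np.hstack(out[3:])]))
E
```

```text
(no output)
```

View pics/ov.png

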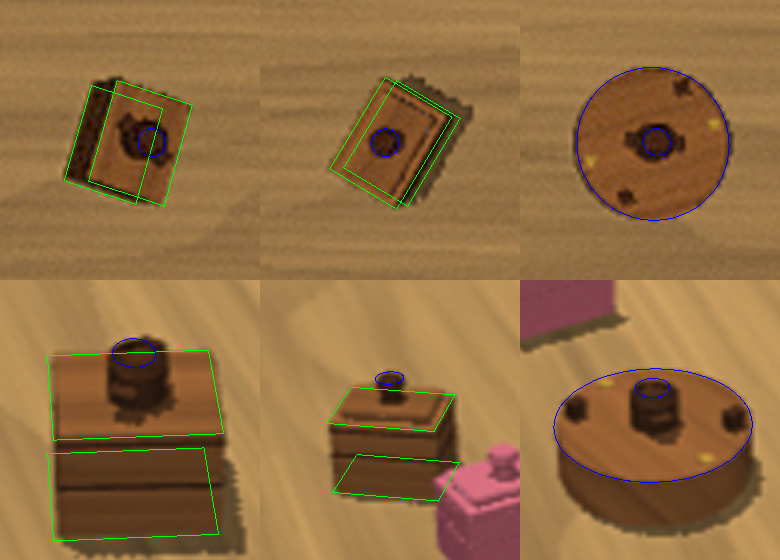

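Request:
{"api": "arm_command", "payload": {
  "plan": [
    [1,0.323,-0.79,0,0],
    [1,0.323,-0.79,0,0],
    [1,0.323,-0.79,0,0],
    [1,0.323,-0.79,0,0],
    [1,0.323,-0.79,0,0],
    [1,0.323,-0.79,0,0],
    [1,0.323,-0.79,0,0],
    [1,0.323,-0.79,0,0],
    [1,0.323,-0.79,0,0],
    [1,0.323,-0.79,0,0]
  ]
}}

```text
time: 2.1
tool_pos: [0.4037, -0.0565, 0.1817]
ee_rot: [3.14, -0.001, 1.262]
wrist_force: [1.5, 0.8, 0.5]
width: 0.094
```

Request:
{"api": "arm_command", "payload": {
  "plan": [
    [1,0.0865,-0.2115,0,0],
    [1,0.0865,-0.2115,0,0],
    [1,0.0865,-0.2115,0,0],
    [1,0.0865,-0.2115,0,0],
    [1,0.0865,-0.2115,-0.06,0],
    [1,0.0865,-0.2115,-0.06,0]
  ]
}}

```text
time: 2.85
tool_pos: [0.4849, -0.263, 0.1137]
ee_rot: [-3.126, -0.005, 1.262]
wrist_force: [0.8, 0.1, -0.4]
width: 0.0938
```

```bash
python3 - <<'E'
from c import *
s=snap('side','s3.png'); im=cv2.resize(s['image'][:,:,::-1],None,fx=4,fy=4,interpolation=cv2.INTER_CUBIC)
u,v=proj(s,[.49,-.266,.06]);u=int(u*4);v=int(v*4)
a=im[v-280:v+240,u-240:u+240]
s=snap('top','t3.png'); im=cv2.resize(s['image'][:,:,::-1],None,fx=4,fy=4,interpolation=cv2.INTER_CUBIC)
u,v=proj(s,[.49,-.266,.06]);u=int(u*4);v=int(v*4)
b=im[v-280:v+240,u-150:u+150]
cv2.imwrite('pics/s3z.png',np.hstack([a,b]));o=robot.get_obs();print(o['tool_pos'],np.degrees(o['ee_rot']))
E
```

```text
[ 0.48977473 -0.26567038  0.12191982] [-1.79990982e+02 -9.14143681e-03  7.23838846e+01]
```

View pics/s3z.png

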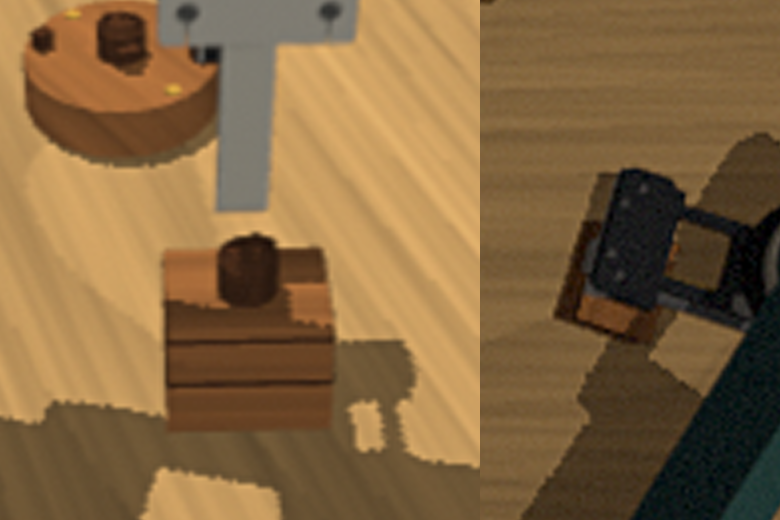

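Request:
{"api": "arm_command", "payload": {
  "plan": [
    [1,0,0,-0.05,0],
    [1,0,0,-0.09,0],
    [1,0,0,-0.101,0],
    [1,0,0,-0.101,0],
    [0,0,0,-0.101,0],
    [0,0,0,-0.101,0],
    [0,0,0,-0.101,0],
    [0,0,0,-0.101,0]
  ]
}}

```text
time: 3.95
tool_pos: [0.4898, -0.2659, 0.0205]
ee_rot: [3.141, 0.0, 1.263]
wrist_force: [0.2, -1.3, -0.2]
width: 0.0571
```

```bash
python3 - <<'E'
from c import *
s=snap('side','s4.png'); im=cv2.resize(s['image'][:,:,::-1],None,fx=4,fy=4,interpolation=cv2.INTER_CUBIC)
box(s,im,.490,-.266,-17.5,0,.056,(0,255,0))
u,v=proj(s,[.49,-.266,.06]);u=int(u*4);v=int(v*4)
cv2.imwrite('pics/s4z.png',im[v-280:v+240,u-240:u+240]);o=robot.get_obs();print(o['tool_pos'],np.degrees(o['ee_rot']),o['width'],o['wrist_force'])
E
```

```text
[ 0.48970025 -0.26588044  0.02035524] [ 1.79988727e+02 -3.52394628e-03  7.23625471e+01] 0.05406627160857926 [ 0.629592    0.50756976 -0.5756049 ]
```

View pics/s4z.png

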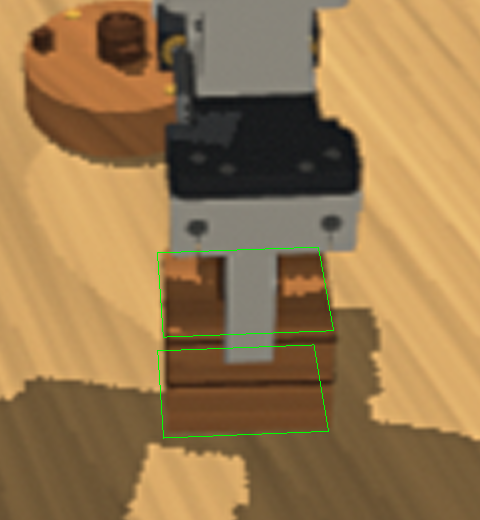

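Request:
{"api": "arm_command", "payload": {
  "plan": [
    [0,0,0,0,0],
    [0,0,0,0,0],
    [0,0,0,0.04,0],
    [0,0,0,0.1,0],
    [0,0,0,0.1,0]
  ]
}}

```text
time: 4.62
tool_pos: [0.4926, -0.2681, 0.126]
ee_rot: [3.131, 0.004, 1.263]
wrist_force: [0.4, -0.4, -2.9]
width: 0.0514
```

Request:
{"api": "arm_command", "payload": {
  "plan": [
    [0,0.02,0.218,0.0,-68],
    [0,0.021,0.2185,0.0,-68],
    [0,0.021,0.2185,0.0,-68],
    [0,0.021,0.2185,0.0,-68],
    [0,0.021,0.2185,0.0,-68],
    [0,0.021,0.2185,0.0,-68],
    [0,0.021,0.2185,0.0,-68],
    [0,0.021,0.2185,0.0,-68]
  ]
}}

```text
time: 5.62
tool_pos: [0.5094, -0.0472, 0.118]
ee_rot: [-3.141, 0.004, 0.078]
wrist_force: [-0.0, -1.1, -3.1]
width: 0.052
```

```bash
python3 - <<'E'
from c import *
s=snap('side','s5.png'); im=cv2.resize(s['image'][:,:,::-1],None,fx=4,fy=4,interpolation=cv2.INTER_CUBIC)
u,v=proj(s,[.511,-.0473,.06]);u=int(u*4);v=int(v*4)
a=im[v-300:v+200,u-200:u+200]
s=snap('top','t5.png'); im=cv2.resize(s['image'][:,:,::-1],None,fx=4,fy=4,interpolation=cv2.INTER_CUBIC)
u,v=proj(s,[.511,-.0473,.06]);u=int(u*4);v=int(v*4)
cv2.imwrite('pics/s5z.png',np.hstack([a,im[v-250:v+250,u-200:u+200]]));o=robot.get_obs();print(o['tool_pos'],np.degrees(o['ee_rot']),o['width'],o['wrist_force'])
E
```

```text
[ 0.50986692 -0.04728495  0.11874145] [-1.79967748e+02  1.35315255e-01  4.45269775e+00] 0.051742796252765406 [ 0.25989226  0.33786062 -2.35767153]
```

View pics/s5z.png

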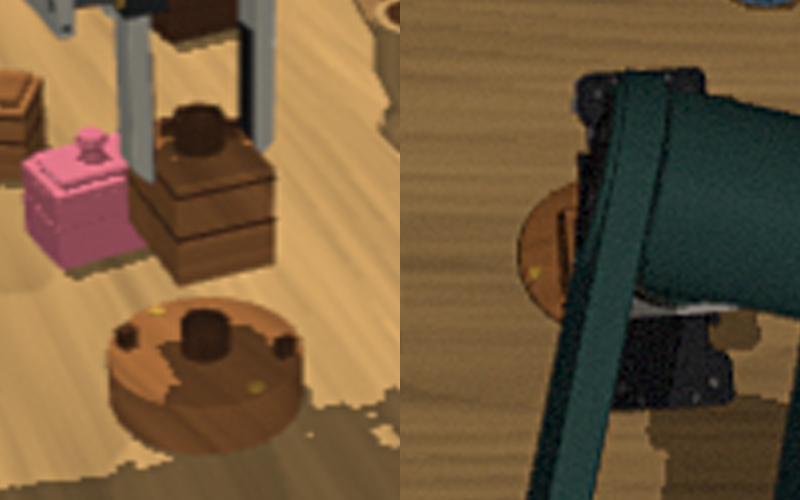

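Request:
{"api": "arm_command", "payload": {
  "plan": [
    [0,0.001,0,-0.03,0],
    [0,0.001,0,-0.045,0],
    [0,0.001,0,-0.05,0],
    [0,0.001,0,-0.053,0],
    [0,0.001,0,-0.055,0],
    [0,0.001,0,-0.055,0]
  ]
}}

```text
time: 6.48
tool_pos: [0.5121, -0.0471, 0.0658]
ee_rot: [-3.141, -0.001, 0.076]
wrist_force: [-0.4, 1.1, -2.0]
width: 0.0516
```

```bash
cat > st.py <<'E'
from h import *
o=robot.get_obs();print(np.round(o['tool_pos'],4),np.round(np.degrees(o['ee_rot']),2),o['width'],np.round(o['wrist_force'],2),np.round(o['wrist_torque'],2),o['time'])
E
python3 st.py
```

```text
[ 0.5121 -0.0471  0.0658] [-1.7999e+02 -8.0000e-02  4.3700e+00] 0.05157137988715714 [-0.37  1.06 -2.04] [ 0.15  0.12 -0.02] 6.475
```

Request:
{"api": "arm_command", "payload": {
  "plan": [
    [0,-0.001,0,-0.001,0],
    [0,-0.001,0,-0.002,0],
    [0,-0.001,0,-0.003,0],
    [0,-0.001,0,-0.004,0],
    [0,-0.001,0,-0.004,0]
  ]
}}

```text
time: 7.1
tool_pos: [0.5117, -0.0473, 0.0624]
ee_rot: [3.141, -0.003, 0.076]
wrist_force: [1.9, 1.7, 5.1]
width: 0.0519
```

Request:
{"api": "arm_command", "payload": {
  "plan": [
    [0,0,0,-0.002,-1],
    [0,0,0,-0.003,-2],
    [0,0,0,-0.003,-3],
    [0,0,0,-0.003,-4],
    [0,0,0,-0.003,-5],
    [0,0,0,-0.003,-5]
  ]
}}

```text
time: 7.85
tool_pos: [0.5112, -0.0469, 0.0581]
ee_rot: [-3.141, -0.001, -0.012]
wrist_force: [4.0, 3.2, 1.3]
width: 0.0516
```

Request:
{"api": "arm_command", "payload": {
  "plan": [
    [0,0,0,-0.002,-1],
    [0,0,0,-0.004,-2],
    [0,0,0,-0.006,-3],
    [0,0,0,-0.007,-3],
    [0,0,0,-0.008,-3],
    [0,0,0,-0.008,-3]
  ]
}}

```text
time: 8.6
tool_pos: [0.511, -0.0462, 0.0507]
ee_rot: [-3.139, -0.001, -0.064]
wrist_force: [2.6, 5.7, 3.8]
width: 0.0514
```

Request:
{"api": "arm_command", "payload": {
  "plan": [
    [0,0,0.001,-0.001,0],
    [0,0,0.001,-0.001,-3],
    [0,0,0.001,-0.001,-7],
    [0,0,0.001,-0.001,-11]
  ]
}}

```text
time: 9.1
tool_pos: [0.5119, -0.0464, 0.0504]
ee_rot: [-3.141, -0.003, -0.258]
wrist_force: [4.1, 3.0, 5.0]
width: 0.0519
```

```bash
python3 st.py
```

```text
[ 0.5119 -0.0464  0.0504] [-1.7999e+02 -1.7000e-01 -1.4760e+01] 0.051948837469379595 [4.14 3.03 4.96] [ 0.5  -0.75  0.19] 9.1
```

Seated at the expected height; keep turning clockwise.

Request:
{"api": "arm_command", "payload": {
  "plan": [
    [0,0,0,0,-6],
    [0,0,0,0,-12],
    [0,0,0,0,-18],
    [0,0,0,0,-24],
    [0,0,0,0,-30],
    [0,0,0,0,-36],
    [0,0,0,0,-42],
    [0,0,0,0,-47],
    [0,0,0,0,-52],
    [0,0,0,0,-52]
  ]
}}

```text
time: 10.35
tool_pos: [0.5126, -0.0474, 0.0505]
ee_rot: [-3.138, -0.004, -1.165]
wrist_force: [4.9, 0.8, 4.8]
width: 0.0518
```

```bash
python3 st.py
```

```text
[ 0.5126 -0.0474  0.0505] [-179.82   -0.23  -66.72] 0.051794969653239264 [4.9  0.82 4.83] [ 0.18 -0.87 -0.15] 10.35
```

Request:
{"api": "arm_command", "payload": {
  "plan": [
    [0,0,0,0,-2],
    [0,0,0,0,-4],
    [0,0,0,0,-6],
    [0,0,0,0,-7],
    [0,0,0,0,-7]
  ]
}}

```text
time: 10.98
tool_pos: [0.5119, -0.0478, 0.0505]
ee_rot: [-3.14, -0.005, -1.282]
wrist_force: [3.3, 0.7, 5.8]
width: 0.0519
```

```bash
python3 st.py
```

```text
[ 0.5119 -0.0478  0.0505] [-179.91   -0.26  -73.45] 0.05187164128748253 [3.32 0.7  5.78] [-0.   -0.58  1.37] 10.975
```

Request:
{"api": "arm_command", "payload": {
  "plan": [
    [0,0,0,0.001,-2],
    [0,0,0,0.001,-2],
    [0,0,0,0.001,-1]
  ]
}}

```text
time: 11.35
tool_pos: [0.5111, -0.048, 0.0506]
ee_rot: [3.142, -0.004, -1.303]
wrist_force: [4.5, -3.1, 3.8]
width: 0.0517
```

```bash
python3 st.py
```

```text
[ 0.5111 -0.048   0.0506] [180.    -0.21 -74.63] 0.05166381084088216 [ 4.46 -3.13  3.82] [-0.88 -0.65  0.73] 11.35
```

Request:
{"api": "arm_command", "payload": {
  "plan": [
    [0.75,0,0,0,0],
    [0.75,0,0,0,0],
    [0.75,0,0,0,0],
    [0.75,0,0,0,0],
    [0.75,0,0,0.06,0],
    [1,0,0,0.1,0],
    [1,0,0,0.1,0]
  ]
}}

```text
time: 12.22
tool_pos: [0.5131, -0.0467, 0.1546]
ee_rot: [-3.134, -0.004, -1.303]
wrist_force: [0.2, -0.3, 0.4]
width: 0.087
```

Request:
{"api": "arm_command", "payload": {
  "plan": [
    [1,-0.048,0.297,0,135],
    [1,-0.048,0.297,0,135],
    [1,-0.048,0.297,0,135],
    [1,-0.048,0.297,0,135],
    [1,-0.048,0.297,0,135],
    [1,-0.048,0.297,0,135],
    [1,-0.048,0.297,0,135],
    [1,-0.048,0.297,0,135],
    [1,-0.048,0.297,0,135],
    [1,-0.048,0.297,0,135]
  ]
}}

```text
time: 13.48
tool_pos: [0.4615, 0.2503, 0.148]
ee_rot: [-3.141, 0.004, 0.578]
wrist_force: [0.4, -0.8, 0.5]
width: 0.0941
```

```bash
python3 st.py; python3 - <<'E'
from c import *
s=snap('side','s6.png'); im=cv2.resize(s['image'][:,:,::-1],None,fx=4,fy=4,interpolation=cv2.INTER_CUBIC)
u,v=proj(s,[.511,-.0473,.06]);u=int(u*4);v=int(v*4)
a=im[v-200:v+200,u-200:u+200]
s=snap('top','t6.png'); im=cv2.convertScaleAbs(cv2.resize(s['image'][:,:,::-1],None,fx=8,fy=8,interpolation=cv2.INTER_CUBIC),alpha=1.5)
u,v=proj(s,[.511,-.0473,.06]);u=int(u*8);v=int(v*8);print(u,v)
cv2.imwrite('pics/s6z.png',np.hstack([a,im[v-200:v+200,u-200:u+200]]))
E
```

```text
[0.4615 0.2503 0.148 ] [-179.95    0.22   33.14] 0.09408319373552622 [ 0.36 -0.79  0.49] [-0.07  0.03  0.03] 13.475
2990 1870
```

View pics/s6z.png

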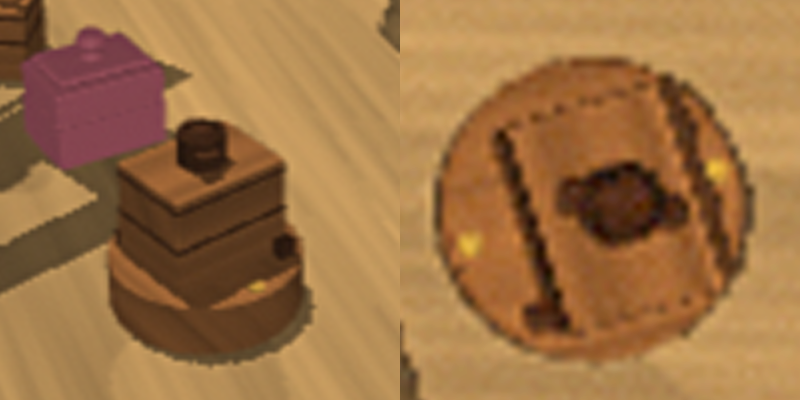

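```bash
python3 - <<'E'
from h import *
s=snap('top','t7.png')
an=lambda d:np.degrees(np.arctan2(d[1],d[0]))
P=lambda x,y,z: atz(s,(x-600+2990+.5)/8-.5,(y-200+1870+.5)/8-.5,z)[:2]
a=P(572,195,.099);b=P(675,213,.099);print(an(b-a),(a+b)/2)
q=[P(510,130,.086),P(660,80,.086),P(718,290,.086),P(575,330,.086)]
print('mid',np.mean(q,0),[ (np.linalg.norm(q[i]-q[i-1]),an(q[i]-q[i-1])) for i in range(4)])
E
```

```text
-99.10837450600165 [ 0.50917717 -0.0485746 ]
mid [ 0.50875592 -0.04780158] [(np.float64(0.06739774044059818), np.float64(18.122902566543313)), (np.float64(0.051696576583513745), np.float64(-70.85863452354747)), (np.float64(0.07003028559566428), np.float64(-164.85156510079815)), (np.float64(0.048081747855814254), np.float64(106.19291297528366))]
```

Request:
{"api": "arm_command", "payload": {
  "plan": [
    [1,0.001,0,0,27.5],
    [1,0.001,0,0,27.5],
    [1,0.001,0,0,27.5],
    [1,0.001,0,0,27.5]
  ]
}}

```text
time: 14.12
tool_pos: [0.4633, 0.2505, 0.1494]
ee_rot: [-3.141, 0.001, 1.049]
wrist_force: [0.1, -0.0, -0.1]
width: 0.0938
```

```bash
python3 st.py; python3 - <<'E'
from c import *
s=snap('side','s8.png'); im=cv2.resize(s['image'][:,:,::-1],None,fx=5,fy=5,interpolation=cv2.INTER_CUBIC)
u,v=proj(s,[.4627,.25,.08]);u=int(u*5);v=int(v*5)
cv2.imwrite('pics/s8z.png',im[max(0,v-250):v+250,u-250:u+250])
E
```

```text
[0.4633 0.2505 0.1494] [-1.7995e+02  6.0000e-02  6.0080e+01] 0.09380172875235954 [ 0.08 -0.02 -0.07] [ 0.01 -0.05  0.06] 14.125
```

View pics/s8z.png

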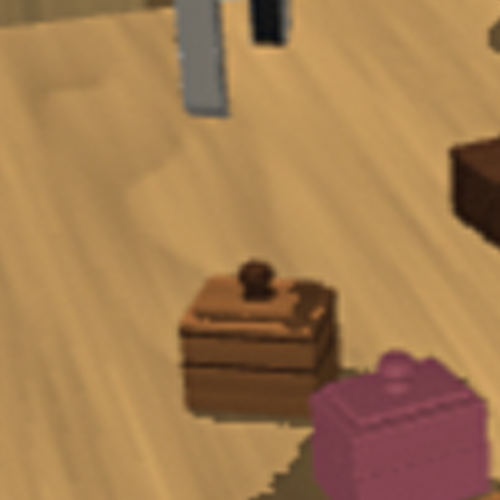

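Request:
{"api": "arm_command", "payload": {
  "plan": [
    [1,-0.0005,-0.0005,-0.05,0.3],
    [1,-0.0005,-0.0005,-0.1,0.3],
    [1,-0.0005,-0.0005,-0.122,0.3],
    [1,-0.0005,-0.0005,-0.129,0.3],
    [1,-0.0005,-0.0005,-0.129,0.3]
  ]
}}

```text
time: 14.8
tool_pos: [0.4634, 0.2502, 0.0215]
ee_rot: [3.141, -0.0, 1.056]
wrist_force: [0.2, 0.4, 0.1]
width: 0.0938
```

```bash
python3 st.py; python3 - <<'E'
from c import *
s=snap('side','s9.png'); im=cv2.resize(s['image'][:,:,::-1],None,fx=8,fy=8,interpolation=cv2.INTER_CUBIC)
u,v=proj(s,[.4627,.25,.05]);u=int(u*8);v=int(v*8)
cv2.imwrite('pics/s9z.png',im[max(0,v-250):v+250,u-250:u+250])
E
```

```text
[0.4634 0.2502 0.0215] [ 1.7999e+02 -1.0000e-02  6.0530e+01] 0.09376475114296036 [0.22 0.39 0.08] [-0.01  0.01 -0.  ] 14.8
```

View pics/s9z.png

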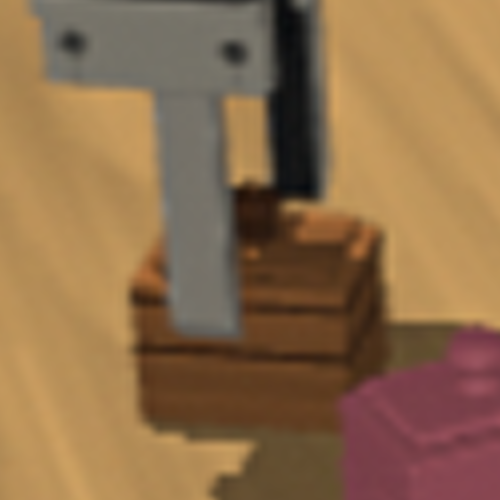

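Request:
{"api": "arm_command", "payload": {
  "plan": [
    [0,0,0,-0.001,0],
    [0,0,0,-0.001,0],
    [0,0,0,-0.001,0],
    [0,0,0,-0.001,0],
    [0,0,0,-0.001,0],
    [0,0,0,-0.001,0]
  ]
}}

```text
time: 15.6
tool_pos: [0.4633, 0.2503, 0.0204]
ee_rot: [3.141, -0.001, 1.058]
wrist_force: [1.1, 0.5, 0.6]
width: 0.0518
```

```bash
python3 st.py; python3 - <<'E'
from c import *
s=snap('side','s10.png'); im=cv2.resize(s['image'][:,:,::-1],None,fx=8,fy=8,interpolation=cv2.INTER_CUBIC)
u,v=proj(s,[.4627,.25,.05]);u=int(u*8);v=int(v*8)
cv2.imwrite('pics/s10z.png',im[max(0,v-250):v+250,u-250:u+250])
E
```

```text
[0.4633 0.2503 0.0204] [ 1.7999e+02 -4.0000e-02  6.0590e+01] 0.051802105039616575 [1.1  0.48 0.58] [ 0.02 -0.02 -0.02] 15.6
```

View pics/s10z.png

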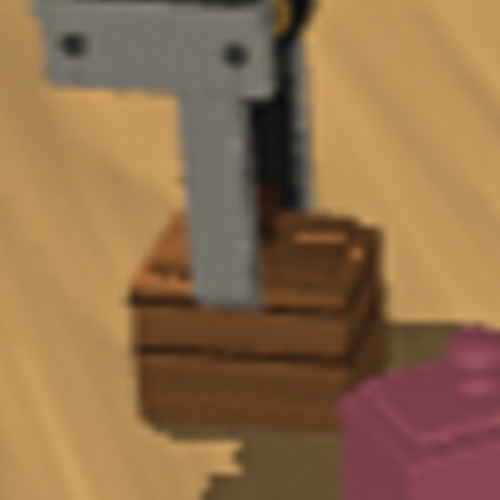

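```bash
python3 - <<'E'
from c import *
s=snap('side','s11.png')
u,v=proj(s,[.4627,.25,.05]);u0=int(u*8);v0=int(v*8)
j=np.array([np.cos(np.radians(60.5)),np.sin(np.radians(60.5)),0])
T=np.array([.4633,.2503,.0204])
for d in(-.026,-.0385):
  for h in(0,.02,.03): 
    u,v=proj(s,T+d*j+[0,0,h]); print(d,h,(u+.5)*8-u0+250,(v+.5)*8-v0+250)
E
```

```text
-0.026 0 239.25163623785238 373.4322344581685
-0.026 0.02 234.92455391511658 317.8053695252563
-0.026 0.03 232.73587721809758 289.66880684255216
-0.0385 0 227.9793698536223 392.22219302365625
-0.0385 0.02 223.52519021050693 336.2359099260293
-0.0385 0.03 221.271990419835 307.91458221508856
```

Request:
{"api": "arm_command", "payload": {
  "plan": [
    [0.75,0,0,0,0],
    [0.75,0,0,0,0],
    [0.75,0,0,-0.005,0],
    [0.75,0,0,-0.01,0],
    [0,0,0,-0.01,0],
    [0,0,0,-0.01,0],
    [0,0,0,-0.01,0],
    [0,0,0,-0.01,0],
    [0,0,0,-0.01,0],
    [0,0,0,-0.01,0]
  ]
}}

```text
time: 16.95
tool_pos: [0.4632, 0.2501, 0.0102]
ee_rot: [3.142, -0.0, 1.058]
wrist_force: [-0.2, -0.2, -1.0]
width: 0.0518
```

```bash
python3 st.py; python3 - <<'E'
from c import *
s=snap('side','s12.png'); im=cv2.resize(s['image'][:,:,::-1],None,fx=8,fy=8,interpolation=cv2.INTER_CUBIC)
u,v=proj(s,[.4627,.25,.05]);u=int(u*8);v=int(v*8)
cv2.imwrite('pics/s12z.png',im[max(0,v-250):v+250,u-250:u+250])
E
```

```text
[0.4632 0.2501 0.0102] [180.   -0.   60.6] 0.051806161626536125 [-0.24 -0.21 -1.04] [-0.01 -0.02  0.02] 16.95
```

View pics/s12z.png

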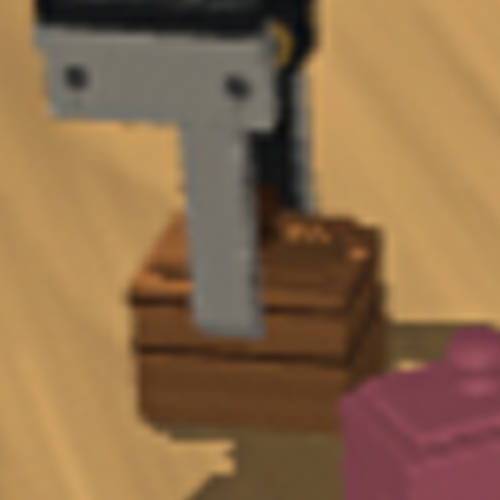

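Request:
{"api": "arm_command", "payload": {
  "plan": [
    [0,0,0,0.02,0],
    [0,0,0,0.08,0],
    [0,0,0,0.14,0],
    [0,0,0,0.145,0]
  ]
}}

```text
time: 17.5
tool_pos: [0.4663, 0.2515, 0.1616]
ee_rot: [3.134, -0.009, 1.058]
wrist_force: [-0.3, -0.3, -1.6]
width: 0.0518
```

Request:
{"api": "arm_command", "payload": {
  "plan": [
    [0,0.048,-0.2975,0,-61.5],
    [0,0.048,-0.2975,0,-61.5],
    [0,0.048,-0.2975,0,-61.5],
    [0,0.048,-0.2975,0,-61.5],
    [0,0.048,-0.2975,0,-61.5],
    [0,0.048,-0.2975,0,-61.5],
    [0,0.048,-0.2975,0,-61.5],
    [0,0.048,-0.2975,0,-61.5]
  ]
}}

```text
time: 18.5
tool_pos: [0.5106, -0.0468, 0.1543]
ee_rot: [-3.141, 0.002, -0.013]
wrist_force: [-0.0, 0.2, -1.3]
width: 0.0519
```

```bash
python3 st.py; python3 - <<'E'
from c import *
s=snap('side','s13.png'); im=cv2.resize(s['image'][:,:,::-1],None,fx=5,fy=5,interpolation=cv2.INTER_CUBIC)
u,v=proj(s,[.511,-.0473,.1]);u=int(u*5);v=int(v*5)
cv2.imwrite('pics/s13z.png',im[max(0,v-300):v+250,u-250:u+250])
E
```

```text
[ 0.5106 -0.0468  0.1543] [-1.7998e+02  9.0000e-02 -7.5000e-01] 0.05189179495386021 [-0.02  0.22 -1.25] [-0.01  0.07 -0.  ] 18.5
```

View pics/s13z.png

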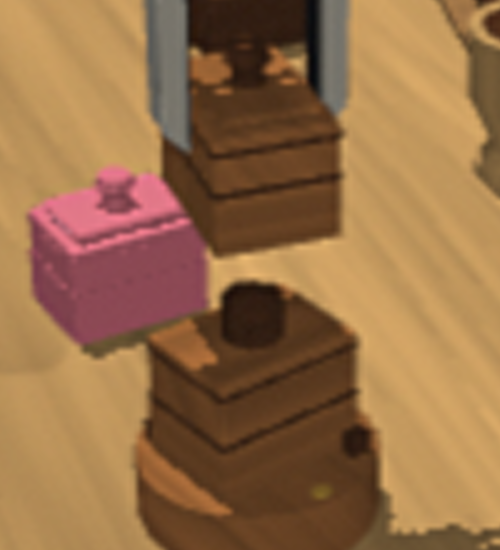

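Request:
{"api": "arm_command", "payload": {
  "plan": [
    [0,0.0005,0,-0.025,0],
    [0,0.0005,0,-0.036,0],
    [0,0.0005,0,-0.041,0],
    [0,0.0005,0,-0.043,0],
    [0,0.0005,0,-0.044,0],
    [0,0.0005,0,-0.045,0],
    [0,0.0005,0,-0.046,0],
    [0,0.0005,0,-0.047,0],
    [0,0.0005,0,-0.047,0]
  ]
}}

```text
time: 19.68
tool_pos: [0.5118, -0.0476, 0.1088]
ee_rot: [3.141, -0.001, -0.016]
wrist_force: [-2.4, -0.9, 3.0]
width: 0.0517
```

```bash
python3 st.py
```

```text
[ 0.5118 -0.0476  0.1088] [ 1.7997e+02 -3.0000e-02 -9.1000e-01] 0.05172984408020892 [-2.4  -0.89  2.99] [-0.32  0.68 -0.01] 19.675
```

Request:
{"api": "arm_command", "payload": {
  "plan": [
    [0,-0.0005,0,-0.001,-1],
    [0,-0.0005,0,-0.002,-2],
    [0,-0.0005,0,-0.003,-3],
    [0,-0.0005,0,-0.003,-4],
    [0,-0.0005,0,-0.003,-5],
    [0,-0.0005,0,-0.003,-5]
  ]
}}

```text
time: 20.42
tool_pos: [0.5112, -0.0472, 0.1044]
ee_rot: [-3.141, 0.0, -0.103]
wrist_force: [-0.1, -0.5, -1.8]
width: 0.0518
```

Dropping into the slots (z below 0.1092, no force). Continue down.

Request:
{"api": "arm_command", "payload": {
  "plan": [
    [0,0,0,-0.002,-1],
    [0,0,0,-0.004,-2],
    [0,0,0,-0.006,-3],
    [0,0,0,-0.007,-3],
    [0,0,0,-0.008,-3],
    [0,0,0,-0.009,-3],
    [0,0,0,-0.009,-3]
  ]
}}

```text
time: 21.3
tool_pos: [0.5112, -0.0473, 0.0962]
ee_rot: [-3.142, -0.0, -0.155]
wrist_force: [0.1, -1.1, -0.7]
width: 0.0517
```

```bash
python3 st.py
```

```text
[ 0.5112 -0.0473  0.0962] [-1.8e+02 -2.0e-02 -8.9e+00] 0.0517194542717844 [ 0.1  -1.09 -0.74] [-0.08  0.07 -0.04] 21.3
```

Request:
{"api": "arm_command", "payload": {
  "plan": [
    [0,0,0,-0.001,0],
    [0,0,0,-0.001,-5],
    [0,0,0,-0.001,-11],
    [0,0,0,-0.001,-17],
    [0,0,0,-0.001,-23],
    [0,0,0,-0.001,-29],
    [0,0,0,-0.001,-35],
    [0,0,0,-0.001,-41],
    [0,0,0,-0.001,-47],
    [0,0,0,-0.001,-53]
  ]
}}

```text
time: 22.55
tool_pos: [0.5115, -0.0475, 0.0962]
ee_rot: [-3.141, -0.001, -1.084]
wrist_force: [-1.3, 0.1, 2.3]
width: 0.0519
```

```bash
python3 st.py
```

```text
[ 0.5115 -0.0475  0.0962] [-1.7995e+02 -6.0000e-02 -6.2090e+01] 0.05190864056784562 [-1.25  0.12  2.34] [0.   0.38 0.05] 22.55
```

Request:
{"api": "arm_command", "payload": {
  "plan": [
    [0,0,0,0,-3],
    [0,0,0,0,-6],
    [0,0,0,0,-9],
    [0,0,0,0,-11],
    [0,0,0,0,-11]
  ]
}}

```text
time: 23.18
tool_pos: [0.511, -0.0476, 0.0962]
ee_rot: [3.142, -0.001, -1.273]
wrist_force: [-3.6, 0.5, 5.2]
width: 0.0522
```

```bash
python3 st.py
```

```text
[ 0.511  -0.0476  0.0962] [ 1.800e+02 -4.000e-02 -7.293e+01] 0.05217010219580996 [-3.55  0.5   5.18] [-0.05  0.8  -0.05] 23.175
```

Request:
{"api": "arm_command", "payload": {
  "plan": [
    [0,0,0,0,-1],
    [0,0,0,0,-2],
    [0,0,0,0,-2]
  ]
}}

```text
time: 23.55
tool_pos: [0.5108, -0.0475, 0.0962]
ee_rot: [3.141, -0.001, -1.307]
wrist_force: [-4.1, -0.5, 5.0]
width: 0.0518
```

```bash
python3 st.py; python3 - <<'E'
from c import *
s=snap('side','s14.png'); im=cv2.resize(s['image'][:,:,::-1],None,fx=5,fy=5,interpolation=cv2.INTER_CUBIC)
u,v=proj(s,[.511,-.0473,.1]);u=int(u*5);v=int(v*5)
cv2.imwrite('pics/s14z.png',im[max(0,v-250):v+250,u-250:u+250])
E
```

```text
[ 0.5108 -0.0475  0.0962] [ 1.7997e+02 -3.0000e-02 -7.4860e+01] 0.05177868859027005 [-4.14 -0.49  5.05] [-0.02  0.94  0.35] 23.55
```

View pics/s14z.png

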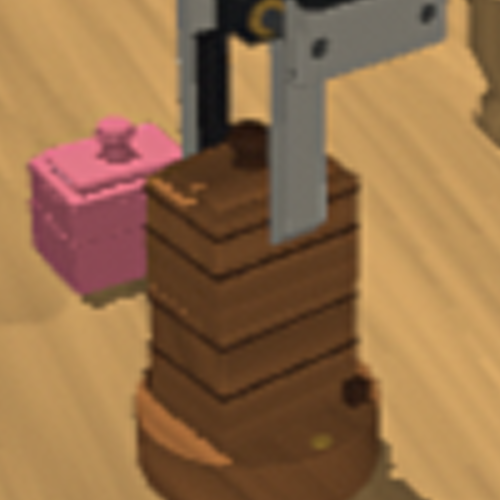

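Request:
{"api": "arm_command", "payload": {
  "plan": [
    [0,0,0,0.001,0.5],
    [0.75,0,0,0.001,0.5],
    [0.75,0,0,0.001,0.5],
    [0.75,0,0,0.001,0.5],
    [0.75,0,0,0.04,0.5],
    [0.75,0,0,0.09,0.5],
    [1,0,0,0.12,0.5],
    [1,0,0.05,0.12,0.5],
    [1,-0.05,0.15,0.12,0.5],
    [1,-0.05,0.2,0.12,0.5]
  ]
}}

```text
time: 24.85
tool_pos: [0.4684, 0.1207, 0.2154]
ee_rot: [-3.141, 0.0, -1.3]
wrist_force: [1.0, -0.9, -0.2]
width: 0.0939
```

```bash
python3 st.py; python3 - <<'E'
from c import *
s=snap('side','s15.png'); im=cv2.resize(s['image'][:,:,::-1],None,fx=4,fy=4,interpolation=cv2.INTER_CUBIC)
u,v=proj(s,[.511,-.0473,.08]);u=int(u*4);v=int(v*4)
a=im[v-200:v+200,u-200:u+200]
s=snap('top','t15.png'); im=cv2.convertScaleAbs(cv2.resize(s['image'][:,:,::-1],None,fx=8,fy=8,interpolation=cv2.INTER_CUBIC),alpha=1.5)
u,v=proj(s,[.511,-.0473,.06]);u=int(u*8);v=int(v*8);print(u,v)
cv2.imwrite('pics/s15z.png',np.hstack([a,im[v-200:v+200,u-200:u+200]]))
E
```

```text
[0.4684 0.1207 0.2154] [-179.95    0.    -74.5 ] 0.09392960086968033 [ 0.97 -0.85 -0.2 ] [0.01 0.13 0.02] 24.85
2990 1870
```

View pics/s15z.png

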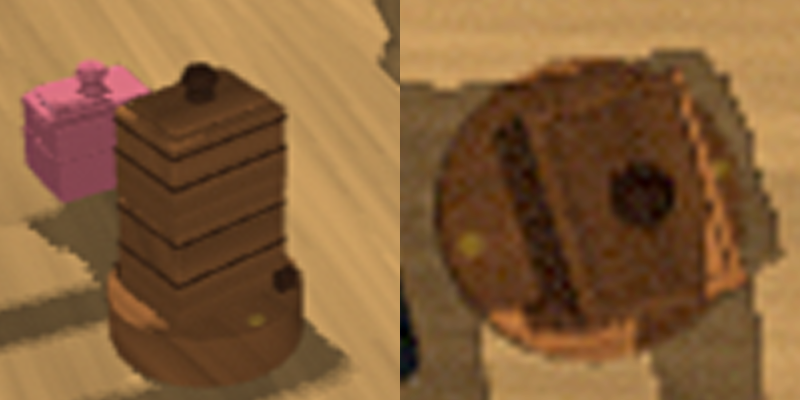

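Request:
{"api": "arm_command", "payload": {
  "plan": [
    [1,0,0,0,0],
    [1,0,0,0,0],
    [1,0,0,0,0]
  ]
}}

```text
time: 25.32
tool_pos: [0.4694, 0.1181, 0.215]
ee_rot: [3.141, -0.0, -1.301]
wrist_force: [0.2, -0.6, -0.4]
width: 0.094
```

```bash
python3 -c "
from bench import robot
print(robot.close_job())"
```

```text
the job is handed in; nothing more can be done
None
```

The spice tower is assembled on its base, let go of, and handed in at about 25 s of the 72 s allowed. No verdict is reported, so this rests on my own checks.

- **Middle tier:** It dropped to its seat, with the tool within 0.3 mm of the expected height. I turned it clockwise until the wrist torque rose to about 1.4 N m at the stop blocks, then released it. It was home before the cap was moved.
- **Cap tier:** It dropped to its seat within 0.1 mm of the expected height, and I turned it to a tool yaw of −74.9°, against −74.6° for the middle tier. The torque rise at its inner stop was weak, about 0.35 N m, so contact there was not clear. The last side view shows its sides flush with the tier below.
- **Base angle:** The tower ended about 1.5° past the base axis I measured in the image (15.1° against about 16.7°), inside the 7° allowed.
- **Checks that disagreed:**
  - The side camera's projections were off by about 1–2 pixels.
  - The fingers looked about 25–30 mm higher than the reported tool height when I first gripped the cap. I took the grip again 10 mm lower to be safe; the touch heights fitted the reported tool height.
- **Bystanders:** I did not touch the mortar, bowl, small box or pink look-alike. I did not re-measure their positions at the end.

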